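# Fold the splash guard away, outer leaf first

## Robot

A 7-joint arm with a two-finger parallel gripper is mounted at the origin on a cart in front of the work surface, level with it; the furniture and walls round the work are solid. World frame = base frame: x ahead of the robot, y to its left, z up, the work surface at z = 0. Lengths are in m, angles in rad, forces in N, time in s.
With the tool pointing down it reaches from about 0.425 to 0.875 m from the base axis. Payload 4.7 kg.
Tool frame: the origin (TCP) lies at the very end of the fingers, on their centre line; the grasp point (between the pads) lies 19 mm behind it; z points along the fingers, y is the line along which they close (so a half turn about z gives the same grasp; the last joint's range is limited). The gripper opens to 87 mm and grips with 3 to 60 N. Pads are 19 mm wide; open, the fingers measure 117 mm over their backs; the gripper's body (75 mm by 190 mm) begins 51 mm behind the grasp point.
Start: joints at [1.343, 0.321, -0.07, 1.45, 0.023, 1.371, -0.057], TCP at [0.156, -0.631, 0.186] pointing down, gripper open.
Joint ranges: [-2.86, 2.86], [-0.3, 2.09], [-1.38, 1.24], [0.06, 2.45], [-1.56, 4.7], [0.09, 2.05], [-2.69, 2.69]. Speed limits (rad/s): [2.57, 2.57, 3.14, 3.14, 3.14, 3.14, 3.14].

## Interface

Orientations are given as a rotation vector (axis times angle).
In Python, from bench import ctrl, get_image, job gives the robot as it stands.
- The arm moves only by the shell command python3 -m crank 'ROWS' [FORCE]. ROWS is JSON, a list that holds one entry, the list of rows, each a list of 5 numbers: the shift along the tool's x, y, z in mm, then the turn about the tool's z in rad, then the closure, from -1 (fully open) to 1 (shut), so that 0 is half open. A call has 1 to 10 rows; each row shifts and turns the commanded pose from where the row before left it, along the tool's axes as they then stand; what a row does not reach is not made up. A row lasts 1/12 s, in which the tool goes at most 41.7 mm and 7.16 degrees, less where a joint would pass 70% of its speed; a pose out of reach is approached as far as the arm can. A call with a gripper value outside its range is refused whole. The fingers move at their own pace and stop on an object; FORCE is the grip in N (left out, the last holds). Time passes only in rows, so rows that do not move let the fingers close. It gives the time, the measured TCP pose, the force, the opening and the grip force at its end, in the units of the state.
- ctrl.get_state(): the state, without advancing time (a new reading comes with each control period).
- get_image(name): name is "scene" or "top" or "wrist"; returns a dict with "pixels" (480x640x3 uint8, red, green, blue), "fx", "fy", "cx", "cy" (pixels), "k1" (the pictures are not rectified: a ray, as slopes to the right and down, at radius r is drawn at 1 + k1 r^2 times it, then the intrinsics apply), "T" (4x4, takes a point from camera to world coordinates); the wrist camera has in their place "T_tool_cam" (4x4, takes a point from camera to tool coordinates, whose origin is the TCP and whose axes are the flange's). Camera axes: x right, y down, z forward; pixel columns grow to the right and rows downward; lengths in m; the calibration is good to about 2 mm. A picture is of the moment at which its call begins: read the wrist's pose just before it. There is no depth.
- job.close_job(): hands the job in; it is judged then, once.
The state is a dict: "time": time; "joint_positions": joint angles; "qd": joint speeds; "joint_torque": joint torques, N m; "position": TCP position; "tool_rot": TCP orientation; "ft_force": force on the tool from outside, world axes, zero at the start; "torque": the same for the moment, N m; "grip_width": opening from 0.0 (shut) to 1.0 (fully open); "grip_force": force on a finger pad.
Only numpy, scipy, OpenCV 4.12 (cv2) and the standard library are available. Lean on these libraries where they do the work, as an engineer would, in place of code of your own. Each camera call takes 0.05 s, during which the arm holds its last target. There are 200 camera calls.

## Task

Pack away the hinged splash guard that sticks out over the bench. First fold its blue outer leaf flat against the white inner leaf while the inner leaf is still swung out; only then swing the folded pair round its post, back until it is fully home along the dark rail. Leave the cup, the two ink bottles and the red-lidded jar standing where they are.

Things in the scene. Friction and masses are not known exactly. Their poses are not given: they have to be found in the camera images.
- guard: fixed base: grey plate 70 x 200 x 6 mm with an upright post and a dark rail (10 mm thick, 125 mm long, 44 to 60 mm above the bench). Origin on the post axis at the bench, z up; the plate runs along its y from -45 to +155 mm, the rail lies at x = +29 mm from y = 16 to 140 mm, its rubber buffers reach to x = 18 mm.
- pivot_post (a point): top of the pivot post (round, black cap 18 mm across), 118 mm above the bench, on the axis of the inner leaf's hinge
- inner_leaf (a joint): angle of the white inner leaf about the upright pivot post (rad): 0 = home, where the leaf points along the base's +y axis, along the rail; grows counterclockwise seen from above as it swings out, up to a stop at 1.8. Stiff (0.22 N m friction), stays where left. Leaf 10 mm thick, 126 mm long from the post axis, which lies in its mid-plane; 18 to 108 mm above the bench.
- outer_leaf (a joint): angle of the blue outer leaf at the upright elbow hinge (rad): 0 = folded flat on the face of the inner leaf that looks towards the rail when home; grows counterclockwise seen from above as it unfolds (stop at 2.9). Friction 0.07 N m, stays where left. Leaf 10 mm thick, 115 mm long from the elbow axis, 18 to 108 mm above the bench; its mid-plane lies 5.5 mm from that axis, on the side to which it unfolds.
- inner_mid (a point): top edge of the white inner leaf, half-way along it: 65 mm from the post axis, 108 mm above the bench
- elbow_pin (a point): axis of the elbow hinge, 130 mm from the post axis, at the leaves' top edge, 108 mm above the bench
- outer_end (a point): free end of the blue outer leaf, at its top edge, 108 mm above the bench, 115 mm from the elbow
- cup_spare_mid (a point): red plastic cup, 65 mm across and 70 mm tall, to be left alone; point on its axis half-way up
- ink_black_mid (a point): black ink bottle with a white tip, 33 mm across and 102 mm tall, to be left alone; point on its axis half-way up
- ink_orange_mid (a point): white and orange ink bottle, 29 mm across and 96 mm tall, to be left alone; point on its axis half-way up
- jar_petrol_mid (a point): glass jar with a red lid, 63 mm across and 55 mm tall, to be left alone; point on its axis half-way up
There are look-alikes about, which are no part of the job. What is shaped like the guard but pink is not meant.

How it is judged:
By the outcome, as a careful person would: the job done as asked, in the order asked, and still so for the second after the job is handed in, with the robot touching nothing.
It also fails if it takes over 48 s, if anything falls off the work surface, if the arm or the gripper's body presses on something with over 40 N, if the wrist force passes 120 N, or if a joint passes its speed limit or range.

## Working session

There is one attempt and no reset: what is moved stays moved. The work goes in short steps, Python scripts to look and compute and a shell command to move; the robot and the scene stay as the last step left them, time stands still between calls to the robot, and variables do not carry over. Pictures are saved under pics/ and viewed, at most 10 in all, crops included, and the job is handed in when it is done.

```bash
mkdir -p pics; cat > h.py <<'E'
import numpy as np, cv2, pickle
from bench import ctrl, get_image, job
def snap(n,f):
    st=ctrl.get_state(); d=get_image(n); d['st']=st
    cv2.imwrite(f'pics/{f}.png',d['pixels'][:,:,::-1]); pickle.dump(d,open(f'pics/{f}.pkl','wb')); return d
def load(f):
    d=pickle.load(open(f'pics/{f}.pkl','rb'))
    if 'T' not in d:
        T=np.eye(4);T[:3,:3]=cv2.Rodrigues(np.array(d['st']['tool_rot'],float))[0];T[:3,3]=d['st']['position'];d['T']=T@d['T_tool_cam']
    return d
def K(d): return np.array([[d['fx'],0,d['cx']],[0,d['fy'],d['cy']],[0,0,1.]]),np.array([d['k1'],0,0,0.])
def ray(d,p):
    k,c=K(d); u=cv2.undistortPoints(np.array([[p]],float),k,c)[0,0]
    return d['T'][:3,3], d['T'][:3,:3]@np.array([u[0],u[1],1])
def atz(d,p,z):
    o,r=ray(d,p); return o+r*(z-o[2])/r[2]
def tri(*dp):
    A=np.zeros((3,3));b=np.zeros(3)
    R=[]
    for d,p in dp:
        o,r=ray(d,p); r=r/np.linalg.norm(r);P=np.eye(3)-np.outer(r,r);A+=P;b+=P@o;R.append((P,o))
    x=np.linalg.solve(A,b); return x,[np.linalg.norm(P@(x-o)) for P,o in R]
def proj(d,X):
    k,c=K(d);Ti=np.linalg.inv(d['T']); return cv2.projectPoints(np.array(X,float).reshape(-1,1,3),cv2.Rodrigues(Ti[:3,:3])[0],Ti[:3,3],k,c)[0][:,0]
E
python3 - <<'E'
from h import *
for n in('scene','top'):
    d=snap(n,n); print(n,d['T'].round(3).tolist(),d['fx'],d['k1'])
print(ctrl.get_state())
E
```

```text
scene [[0.453, -0.346, 0.821, -0.434], [-0.891, -0.157, 0.426, -0.551], [-0.019, -0.925, -0.38, 0.569], [0.0, 0.0, 0.0, 1.0]] 521.9882408494292 -0.08517252084480889
top [[0.024, -0.995, 0.098, 0.414], [-1.0, -0.023, 0.01, -0.042], [-0.007, -0.098, -0.995, 1.256], [0.0, 0.0, 0.0, 1.0]] 448.787962956173 -0.00889122321370627
{'time': 0.1, 'joint_positions': array([ 1.34314857,  0.32173885, -0.07009972,  1.45152477,  0.02257809,
        1.37078292, -0.05689983]), 'qd': array([ 4.48066726e-05, -2.84930483e-03, -3.51124054e-04, -2.71826010e-03,
       -6.82256886e-04, -8.27697330e-04, -1.20348550e-04]), 'joint_torque': array([ 4.03115519e-05, -4.92568481e+01, -4.05816240e-01, -3.13397670e+01,
       -6.42352039e-02,  3.94552073e-02,  8.85297936e-05]), 'position': array([ 0.15544913, -0.63058406,  0.18499171]), 'tool_rot': array([-3.11702960e+00, -3.78672097e-01,  4.16479380e-04]), 'ft_force': array([ 0.18148587, -0.0472635 ,  0.88998526]), 'torque': array([0.02429998, 0.02008811, 0.07235951]), 'grip_force': 0.0, 'grip_width': 1.001998103494077}
```

View pics/scene.png

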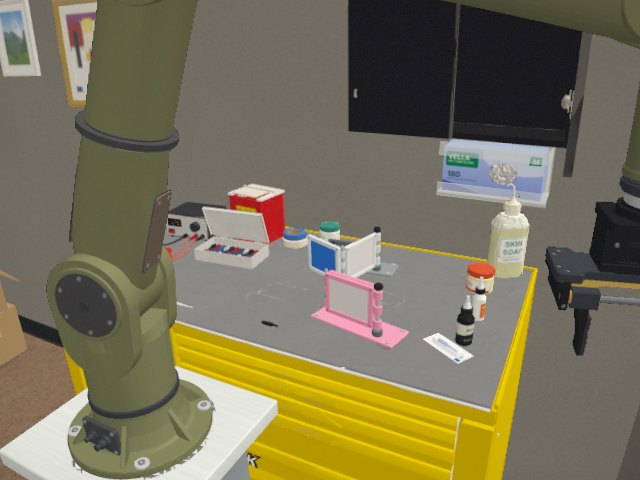

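View pics/top.png

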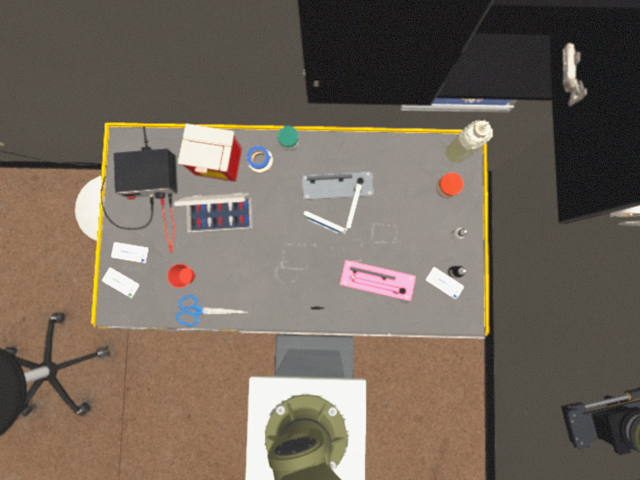

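The scene and top views show two guard shapes. The grey and white one has its plate at top px (338,186), post (360,181), elbow (346,231) and blue leaf end (305,213). The pink look-alike is at (378,281). I choose the grey one and check it in a crop.

```bash
python3 - <<'E'
from h import *
a=cv2.imread('pics/top.png')[160:245,290:390]; b=cv2.imread('pics/scene.png')[215:290,300:410]
a=cv2.resize(a,None,fx=5,fy=5,interpolation=2); b=cv2.resize(b,None,fx=3,fy=3,interpolation=2)
c=np.zeros((425,500+330,3),np.uint8); c[:425,:500]=a; c[:225,500:]=b
cv2.imwrite('pics/crop1.png',c[:,:800])
E
```

```text
(no output)
```

View pics/crop1.png

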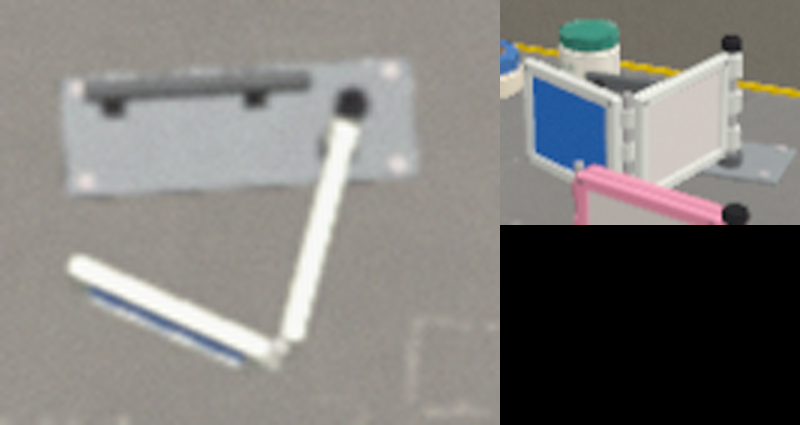

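The crop confirms it: a grey plate with a dark rail (top px 307–352, 177), a post cap at (360,180.4), the elbow at (346.6,229.6) and the outer leaf's end at (305,212.8). It has blue panels, so it is the right guard.

```bash
python3 - <<'E'
from h import *
t,s=load('top'),load('scene')
P={}
for n,a,b,z in(('post',(360,180.4),(377.3,228),.118),('elbow',(346.6,229.6),(342.3,246.7),.108),('end',(305,212.8),(309.3,235.7),.108)):
    print(n,tri((t,a),(s,b)),atz(t,a,z).round(4)); P[n]=atz(t,a,z)[:2]
print('rail',atz(t,(352,176.3),.06)[:2],atz(t,(308,178.3),.06)[:2])
print('plate',[atz(t,(290+u/5,160+v/5),.006)[:2].round(4) for u,v in((60,78),(410,60),(415,175),(70,196))])
e=P['elbow']-P['post'];o=P['end']-P['elbow'];print(np.linalg.norm(e),np.linalg.norm(o),e,o)
st=ctrl.get_state();print(cv2.Rodrigues(st['tool_rot'])[0].round(3).tolist())
for n,p,z in(('cup',(181,276),.07),('jar',(451,184),.055),('org',(461,232),.096),('blk',(460,271),.102),('green',(288,136),.09)):print(n,atz(t,p,z).round(3))
E
```

```text
post (array([ 0.67919666, -0.12806778,  0.11721885]), [np.float64(0.0006716732754456931), np.float64(0.0006716732754455439)]) [ 0.6787 -0.1274  0.118 ]
elbow (array([ 0.55066678, -0.09509196,  0.11170788]), [np.float64(0.00047054434102108495), np.float64(0.00047054434102114376)]) [ 0.5513 -0.0957  0.108 ]
end (array([0.59296339, 0.01271196, 0.10548196]), [np.float64(4.303954121340267e-05), np.float64(4.3039541213368486e-05)]) [0.5926 0.0126 0.108 ]
rail [ 0.70301895 -0.10989696] [0.6948044  0.00937831]
plate [array([0.7149, 0.0289]), array([ 0.7298, -0.1695]), array([ 0.6636, -0.1732]), array([0.6471, 0.0213])]
0.13127605930695482 0.11589491142181749 [-0.1273883  0.0317116] [0.04122309 0.10831569]
[[0.971, 0.239, -0.0], [0.239, -0.971, 0.002], [-0.0, -0.002, -1.0]]
cup [0.422 0.337 0.07 ]
jar [ 0.689 -0.38   0.055]
org [ 0.553 -0.393  0.096]
blk [ 0.452 -0.388  0.102]
green [0.802 0.065 0.09 ]
```

```bash
python3 -m crank '[[[26,-26,0,0,1],[26,-26,0,0,1],[26,-26,0,0,1],[26,-26,0,0,1],[26,-26,0,0,1],[26,-26,0,0,1],[26,-26,0,0,1],[26,-26,0,0,1],[26,-26,0,0,1],[26,-26,0,0,1]]]' 20; python3 -m crank '[[[26,-26,0,0,1],[26,-26,0,0,1],[26,-26,0,0,1],[26,-26,0,0,1],[26,-26,0,0,1],[26,-26,0,0,1],[26,-26,0,0,1],[26,-26,0,0,1],[26,-26,0,0,1],[26,-26,0,0,1]]]'; python3 -m crank '[[[0,0,0,0.1,1],[0,0,0,0.1,1],[0,0,0,0.1,1],[0,0,0,0.1,1],[0,0,0,0.09,1],[0,0,0,0,1]]]'
python3 - <<'E'
from h import *
d=snap('wrist','w1');d=load('w1');st=d['st'];print(st['time'],st['position'],st['joint_positions'].round(2),cv2.Rodrigues(st['tool_rot'])[0].round(3).tolist())
print(proj(d,[[.551,-.0955,.108],[.593,.0126,.108],[.679,-.1277,.118]]))
E
```

```text
time: 0.93
position: [0.3461, -0.3146, 0.1857]
tool_rot: [-3.119, -0.379, 0.001]
ft_force: [0.6, -0.4, 0.4]
grip_width: 0.327
grip_force: 0.0
time: 1.77
position: [0.5364, -0.0003, 0.1858]
tool_rot: [3.118, 0.378, -0.0]
ft_force: [0.8, 0.2, 0.1]
grip_width: 0.009
grip_force: 0.0
time: 2.27
position: [0.5356, -0.0018, 0.1855]
tool_rot: [3.117, -0.392, -0.001]
ft_force: [-0.3, 0.5, -0.1]
grip_width: 0.005
grip_force: 0.0
2.2667 [ 0.53562323 -0.00176655  0.18547926] [ 0.61  0.13 -0.71  1.71  0.08  1.33 -1.93] [[0.969, -0.248, -0.001], [-0.248, -0.969, -0.0], [-0.001, 0.0, -1.0]]
[[439.30892959 188.05710184]
 [281.68826958 169.07747771]
 [462.53605824 -25.14237327]]
```

View pics/w1.png

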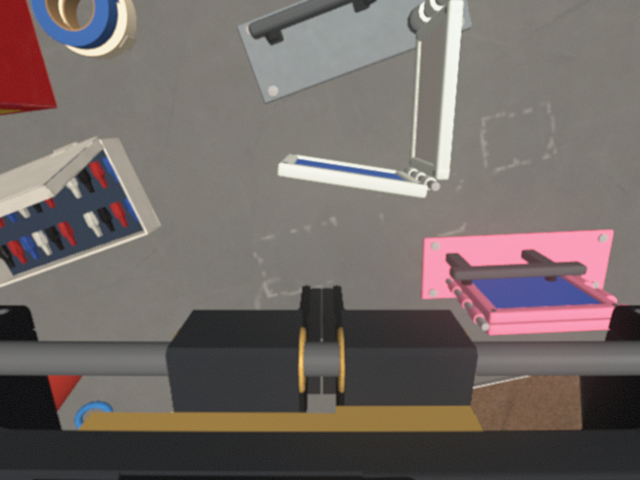

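Wrist view: elbow at (436,185) and outer end at (281,170), within a few pixels of the projections (439,188) and (282,169), so the pose estimate holds. Next I lower the shut fingers and push the blue leaf round.

```bash
python3 -m crank '[[[0,0,23,0,1],[0,0,23,0,1],[0,0,23,0,1],[0,0,23,0,1],[0,0,23,0,1],[0,0,0,0,1]]]'; python3 -m crank '[[[5,1.9,0,0,1],[5,1.9,0,0,1],[5,1.9,0,0,1],[5,1.9,0,0,1],[5,1.9,0,0,1],[5,1.9,0,0,1],[5,1.9,0,0,1],[5,1.9,0,0,1],[5,1.9,0,0,1]]]'; python3 -m crank '[[[5,1.9,0,0,1],[5,1.9,0,0,1],[5,1.9,0,0,1],[5,1.9,0,0,1],[5,1.9,0,0,1],[5,1.9,0,0,1],[5,1.9,0,0,1],[5,1.9,0,0,1],[5,1.9,0,0,1],[0,0,0,0,1]]]'
python3 - <<'E'
from h import *
snap('wrist','w2');snap('top','t2')
a=cv2.imread('pics/t2.png')[160:245,290:390];a=cv2.resize(a,(500,425),interpolation=2)
b=cv2.resize(cv2.imread('pics/w2.png'),(300,225))
c=np.zeros((425,800,3),np.uint8);c[:,:500]=a;c[:225,500:]=b;cv2.imwrite('pics/c2.png',c)
E
```

```text
time: 2.82
position: [0.532, -0.0019, 0.0664]
tool_rot: [3.118, -0.385, -0.013]
ft_force: [-1.1, -0.5, -0.8]
grip_width: 0.005
grip_force: 0.0
time: 3.57
position: [0.5765, -0.0285, 0.0717]
tool_rot: [-3.117, 0.387, -0.002]
ft_force: [-1.2, 2.7, 4.4]
grip_width: 0.006
grip_force: 2.3
time: 4.4
position: [0.6153, -0.0594, 0.0716]
tool_rot: [3.115, -0.391, -0.0]
ft_force: [-1.9, -1.3, 7.1]
grip_width: 0.005
grip_force: 3.8
```

View pics/c2.png

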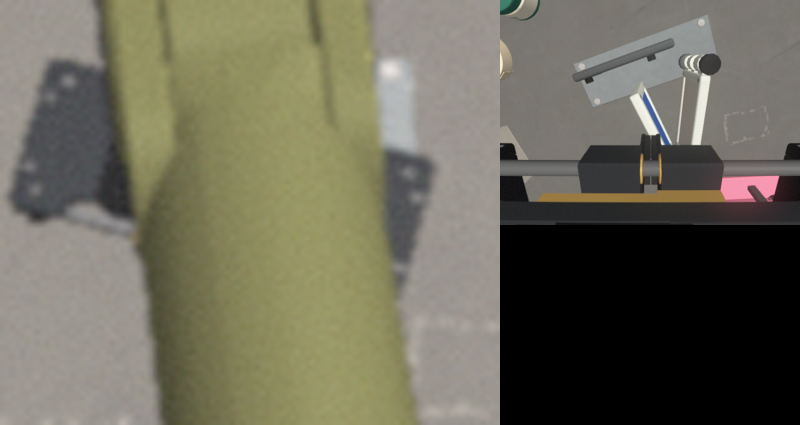

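The wrist view shows the blue leaf folded to about 20–25° and the inner leaf still out. Next I straddle both leaves and squeeze them flat.

```bash
python3 -m crank '[[[0,-4,0,0,1],[0,0,-20,0,1],[0,0,-20,0,1],[0,0,-20,0,1],[-4,22,0,0,-1],[-4,24,0,0,-1],[0,3,0,0,-1],[0,0,0,0,-1],[0,0,0,0,-1],[0,0,0,0,-1]]]'
python3 - <<'E'
from h import *
snap('wrist','w3')
d=load('w3');print(d['st']['time'],d['st']['position'],d['st']['grip_width'],proj(d,[[.551,-.0955,.108],[.679,-.1277,.118]]))
E
```

```text
time: 5.33
position: [0.5961, -0.0976, 0.1305]
tool_rot: [-3.117, 0.387, 0.001]
ft_force: [0.6, -0.0, -0.5]
grip_width: 0.374
grip_force: 0.0
5.3333 [ 0.59609162 -0.09755704  0.13053021] 0.37425443072830855 [[334.6433024  326.3128962 ]
 [337.4124763  115.31542993]]
```

View pics/w3.png

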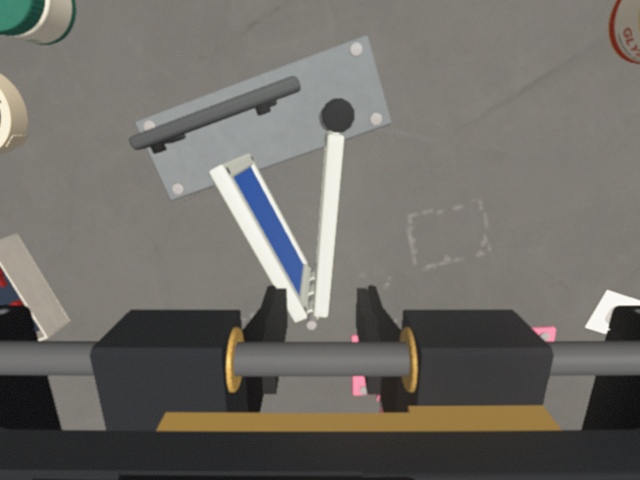

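The wrist view shows the elbow at (312,324), 23 px left of the prediction, so the inner leaf drifted about 14 mm homeward. The fold gap is about 31°. I correct the gripper pose, open fully and descend.

```bash
python3 -m crank '[[[-5,-8,0,0.1,-1],[0,0,0,0,-1],[0,0,0,0,-1],[0,0,0,0,-1],[0,0,0,0,-1],[0,0,20,0,-1],[0,0,20,0,-1],[0,0,20,0,-1],[0,0,0,0,-1]]]'; python3 -m crank '[[[0,0,0,0,0],[0,0,0,0,0.1],[0,0,0,0,0.2],[0,0,0,0,0.3],[0,0,0,0,0.4],[0,0,0,0,0.5],[0,0,0,0,0.6],[0,0,0,0,1],[0,0,0,0,1],[0,0,0,0,1]]]' 20;  python3 -m crank '[[[0,0,0,0,1],[0,0,0,0,1],[0,0,0,0,1]]]'
python3 - <<'E'
from h import *
snap('wrist','w4')
d=load('w4');print(d['st']['time'],d['st']['position'],d['st']['grip_width']*87,d['st']['joint_positions'].round(2))
E
```

```text
time: 6.13
position: [0.59, -0.0899, 0.0668]
tool_rot: [3.094, -0.543, -0.011]
ft_force: [-0.2, 0.1, -1.1]
grip_width: 0.99
grip_force: 0.0
time: 6.97
position: [0.594, -0.0894, 0.0718]
tool_rot: [3.094, -0.543, 0.003]
ft_force: [0.1, 0.7, 5.4]
grip_width: 0.33
grip_force: 2.8
time: 7.22
position: [0.5927, -0.0925, 0.0717]
tool_rot: [3.09, -0.546, -0.0]
ft_force: [-1.6, -2.2, 7.0]
grip_width: 0.097
grip_force: 3.7
7.2167 [ 0.59271528 -0.09247363  0.07173201] 8.439220954850178 [ 0.62  0.36 -0.62  1.7   0.23  1.15 -1.98]
```

View pics/w4.png

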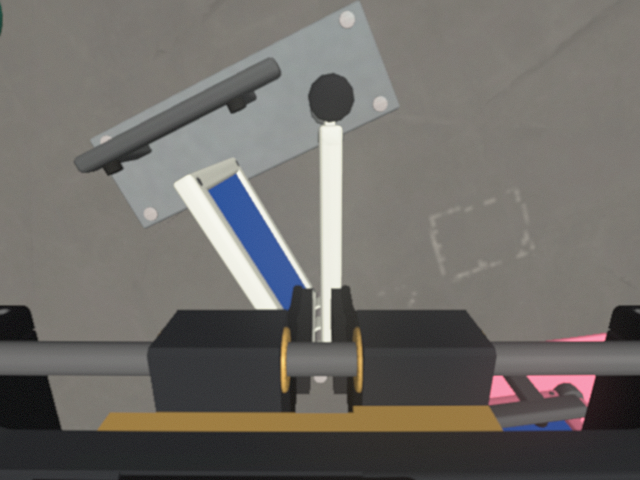

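```bash
python3 - <<'E'
from h import *
d=load('w4');st=d['st'];R=cv2.Rodrigues(st['tool_rot'])[0];p=st['position']
print(d['T_tool_cam'].round(3).tolist(),d['fx'])
X=[p+R@np.array(v) for v in((0,0,0),(0,0,-.019),(0,-.015,0),(0,.02,-.04),(.01,0,0))]
print(proj(d,X).round())
for n,uv,z in(('post',(331,96),.118),('inner top near post L',(321,130),.108),('R',(342,130),.108),('L2',(321,285),.108),('R2',(340,285),.108),('outer end L',(180,184),.108),('outer low L',(250,305),.108),('pin',(320,378),.108)):print(n,atz(d,uv,z).round(4))
print(p,R[:,0],R[:,1])
d=load('w3')
for n,uv,z in(('post',(337,115),.118),('elbowpin',(312,324),.108),('elbowpin bottom?',(312,324),.018),('in low R',(327,315),.108),('outer end L',(214,170),.108)):print(n,atz(d,uv,z).round(4))
E
```

```text
[[-0.002, -0.954, -0.301, 0.084], [1.0, -0.002, 0.0, 0.0], [-0.001, -0.301, 0.954, -0.199], [0.0, 0.0, 0.0, 1.0]] 379.29529155133446
[[321. 278.]
 [321. 292.]
 [295. 278.]
 [364. 311.]
 [321. 261.]]
post [ 0.6795 -0.1281  0.118 ]
inner top near post L [ 0.669  -0.1203  0.108 ]
R [ 0.666  -0.1284  0.108 ]
L2 [ 0.6037 -0.0964  0.108 ]
R2 [ 0.6006 -0.1047  0.108 ]
outer end L [ 0.669  -0.0557  0.108 ]
outer low L [ 0.6056 -0.0611  0.108 ]
pin [ 0.5555 -0.0781  0.108 ]
[ 0.59271528 -0.09247363  0.07173201] [ 9.39488195e-01 -3.42580810e-01  5.66347998e-04] [-0.34258034 -0.93948048  0.00388992]
post [ 0.6792 -0.1275  0.118 ]
elbowpin [ 0.5563 -0.0814  0.108 ]
elbowpin bottom? [ 0.5071 -0.0664  0.018 ]
in low R [ 0.5603 -0.0926  0.108 ]
outer end L [ 0.6674 -0.0518  0.108 ]
```

```bash
python3 -m crank '[[[0,0,0,0,1],[0,0,0,0,1],[0,0,0,0,1]]]'
```

```text
time: 7.52
position: [0.5931, -0.0919, 0.0718]
tool_rot: [3.091, -0.546, 0.001]
ft_force: [-1.7, -1.3, 6.9]
grip_width: 0.005
grip_force: 3.3
```

```bash
python3 - <<'E'
from h import *
snap('wrist','w5');snap('scene','s5')
w=cv2.imread('pics/w5.png')[60:420,150:510]; s=cv2.resize(cv2.imread('pics/s5.png')[190:310,280:430],None,fx=2.9,fy=3,interpolation=2)
c=np.zeros((360,800,3),np.uint8);c[:,:360]=w;c[:,360:360+s.shape[1]]=s[:, :440];cv2.imwrite('pics/c5.png',c)
E
```

```text
(no output)
```

View pics/c5.png

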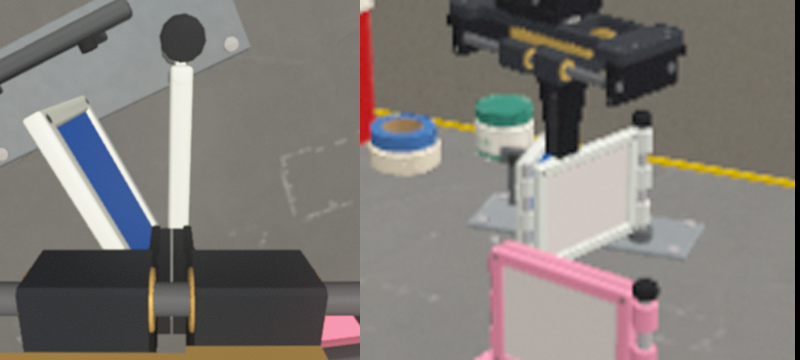

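```bash
python3 - <<'E'
from h import *
w=cv2.resize(cv2.imread('pics/w5.png')[240:390,270:370],None,fx=4,fy=4,interpolation=2); s=cv2.resize(cv2.imread('pics/s5.png')[205:280,320:370],(400,600),interpolation=2)
cv2.imwrite('pics/c6.png',np.hstack([w,s]))
E
```

```text
(no output)
```

View pics/c6.png

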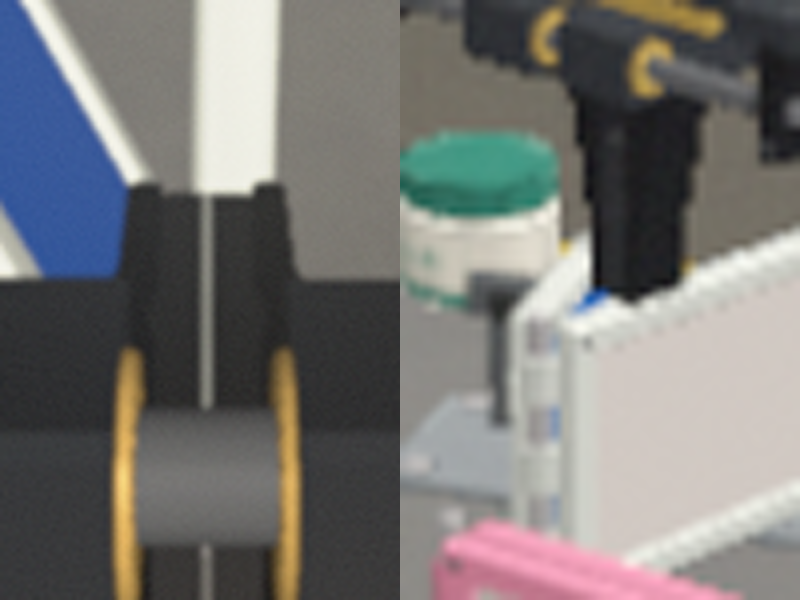

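```bash
python3 - <<'E'
from h import *
d=load('s5');st=d['st'];p=st['position'];print(st['position'])
for dz in(0,.02,.036,.07,.1):print(dz,proj(d,[p+[0,0,dz]]).round(1))
print(proj(d,[[.596,-.0965,.108]]))
E
```

```text
[ 0.59313251 -0.09192385  0.07181663]
0 [[348.9 255.7]]
0.02 [[348.9 247.9]]
0.036 [[348.9 241.5]]
0.07 [[348.9 227.9]]
0.1 [[349.  215.6]]
[[351.22905295 241.35612824]]
```

The wrist and scene crops show the fingertips standing on top of the leaf, at about z 0.108, while the reported TCP is at 0.072. In scene px the tip is at (350,242), and the projected TCP is at row 256. So the real tips sit about 36 mm short of the stated TCP, and the first push only rode the top edge. I redo it about 40 mm lower.

```bash
python3 -m crank '[[[0,-2,-20,0,-1],[0,0,0,0,-1],[0,0,0,0,-1],[0,0,0,0,-1],[0,0,0,0,-1],[0,0,0,0,-1],[0,0,0,0,-1],[0,0,0,0,-1],[0,0,0,0,-1],[0,0,0,0,-1]]]'; python3 -m crank '[[[0,0,0,0,-1],[0,0,15,0,-1],[0,0,15,0,-1],[0,0,15,0,-1],[0,0,15,0,-1],[0,0,0,0,-1],[0,0,0,0,-1]]]'
```

```text
time: 8.45
position: [0.5937, -0.0878, 0.0908]
tool_rot: [3.094, -0.544, -0.0]
ft_force: [0.1, -0.6, 0.7]
grip_width: 0.681
grip_force: 0.0
time: 9.03
position: [0.5931, -0.0877, 0.0304]
tool_rot: [-3.094, 0.544, 0.003]
ft_force: [0.9, 0.5, -0.4]
grip_width: 0.994
grip_force: 0.0
```

```bash
python3 -m crank '[[[0,0,0,0,-0.2],[0,0,0,0,-0.1],[0,0,0,0,0],[0,0,0,0,0.1],[0,0,0,0,0.2],[0,0,0,0,0.3],[0,0,0,0,0.4],[0,0,0,0,0.5],[0,0,0,0,0.6],[0,0,0,0,0.7]]]' 20; python3 -m crank '[[[0,0,0,0,1],[0,0,0,0,1],[0,0,0,0,1],[0,0,0,0,1],[0,0,0,0,1],[0,0,0,0,1]]]'
python3 - <<'E'
from h import *
d=snap('wrist','w7');snap('scene','s7')
st=d['st'];print(st['joint_positions'].round(2))
w=cv2.imread('pics/w7.png')[60:420,150:510]; s=cv2.resize(cv2.imread('pics/s7.png')[190:310,280:430],None,fx=2.9,fy=3,interpolation=2)
c=np.zeros((360,800,3),np.uint8);c[:,:360]=w;c[:,360:]=s[:, :440] if s.shape[1]>=440 else np.pad(s,((0,0),(0,440-s.shape[1]),(0,0)));cv2.imwrite('pics/c7.png',c)
E
```

```text
time: 9.87
position: [0.5942, -0.0876, 0.031]
tool_rot: [-3.094, 0.544, -0.001]
ft_force: [2.2, 1.5, -0.6]
grip_width: 0.326
grip_force: 1.0
time: 10.37
position: [0.5934, -0.0896, 0.031]
tool_rot: [3.092, -0.546, -0.001]
ft_force: [-1.8, -4.9, 2.5]
grip_width: 0.238
grip_force: 20.0
[ 0.6   0.4  -0.6   1.74  0.26  1.08 -2.01]
```

At 20 N the opening is 20.7 mm, which matches two leaves (about 21 mm), so the outer leaf is folded flat. Next I measure the leaf and plan the push path.

```bash
cat > plan.py <<'E'
from h import *
import sys
P=np.array([.679,-.1277])
st=ctrl.get_state();R=cv2.Rodrigues(st['tool_rot'])[0];c=np.array(st['position'][:2])
x,y=R[:2,0],R[:2,1]
R0=float(sys.argv[1]);phis=np.deg2rad([float(a) for a in sys.argv[2:]])
for f in phis:
    u=np.array([np.cos(f),np.sin(f)]);n=np.array([-u[1],u[0]])
    h=.005+.015*abs(n@y)+.0095*abs(n@x)
    q=P+R0*u+h*n;d=q-c;print(np.rad2deg(f).round(1),q.round(4),'tool mm',(1e3*np.array([d@x,d@y])).round(1));c=q
print('time',st['time'],'pos',st['position'])
E
python3 - <<'E'
from h import *
st=ctrl.get_state();R=cv2.Rodrigues(st['tool_rot'])[0];P=np.array([.679,-.1277]);c=np.array(st['position'][:2])
# pair centre to left of inner mid-plane by 5.5
d=c-P;L=np.linalg.norm(d);print('inner dir',np.rad2deg(np.arctan2(d[1],d[0])+np.arcsin(.0055/L)),'R',L,'tool x dir',np.rad2deg(np.arctan2(R[1,0],R[0,0])))
E
python3 plan.py .095 160 150 140 130 120 110 100 94
```

```text
inner dir 159.30340573569808 R 0.09370750881450984 tool x dir -20.02652903282023
160.0 [ 0.5829 -0.114 ] tool mm [-1.5 26.6]
150.0 [ 0.586  -0.0987] tool mm [ -2.3 -15.4]
140.0 [ 0.5919 -0.0838] tool mm [  0.4 -16.1]
130.0 [ 0.6005 -0.0695] tool mm [  3.3 -16.3]
120.0 [ 0.6119 -0.0567] tool mm [  6.3 -15.9]
110.0 [ 0.6259 -0.0459] tool mm [  9.4 -14.9]
100.0 [ 0.6421 -0.0377] tool mm [ 12.4 -13.2]
94.0 [ 0.6526 -0.0343] tool mm [ 8.7 -6.8]
time 10.4667 pos [ 0.59343483 -0.089494    0.03097031]
```

```bash
python3 -m crank '[[[0,0,0,0,0],[0,0,0,0,0],[0,0,0,0,0],[0,0,0,0,0],[0,0,0,0,0],[0,0,-15,0,0],[0,0,-20,0,0],[0,0,-20,0,0],[0,0,-20,0,0],[0,0,0,0,0]]]'; python3 -m crank '[[[0,22,0,0,1],[0,20,0,0,1],[0,0,0,0,1],[0,0,0,0,1],[0,0,0,0,1],[0,0,0,0,1],[0,0,0,0,1],[0,0,0,0,1]]]'
python3 - <<'E'
from h import *
snap('wrist','w8');d=load('w8');im=d['pixels'].astype(int)
print(d['st']['position'])
# bluish mask inside guard region and leaf top width along lines across
P=np.array([.679,-.1277])
for r in(.04,.06,.08,.1):
    for f in(159.5,):
        f=np.deg2rad(f);u=np.array([np.cos(f),np.sin(f)]);n=np.array([-u[1],u[0]])
        X=[np.r_[P+r*u-s*n,.108] for s in np.arange(-.012,.030,.002)]
        q=proj(d,X).round().astype(int);print(r,[int(im[b,a].mean()) if 0<=b<480 and 0<=a<640 else -1 for a,b in q],[int(im[b,a,2]-im[b,a,0]) for a,b in q])
E
```

```text
time: 11.3
position: [0.5968, -0.0873, 0.1102]
tool_rot: [-3.094, 0.543, -0.011]
ft_force: [1.2, 0.2, 0.7]
grip_width: 0.502
grip_force: 0.0
time: 11.97
position: [0.5797, -0.1262, 0.1059]
tool_rot: [-3.094, 0.542, 0.0]
ft_force: [-0.7, 0.7, 0.3]
grip_width: 0.033
grip_force: 0.0
[ 0.57969756 -0.12617353  0.10585873]
0.04 [233, 146, 149, 149, 223, 237, 237, 233, 198, 201, 241, 238, 236, 235, 126, 120, 117, 117, 118, 117, 117] [-10, -18, -19, -14, -13, -10, -9, -10, -15, -17, -8, -9, -10, -11, -10, -7, -10, -11, -9, -8, -11]
0.06 [228, 149, 149, 148, 224, 237, 236, 235, 214, 189, 240, 237, 236, 236, 123, 119, 119, 118, 118, 117, 118] [-12, -19, -19, -18, -13, -10, -10, -9, -17, -15, -9, -10, -10, -9, -10, -10, -9, -9, -7, -10, -9]
0.08 [218, 150, 147, 146, 225, 235, 236, 235, 225, 167, 237, 237, 236, 235, 156, 122, 119, 119, 117, 119, 120] [-17, -20, -20, -19, -12, -10, -9, -10, -12, -13, -9, -10, -10, -10, -12, -11, -10, -9, -10, -9, -11]
0.1 [121, 140, 184, 151, 223, 235, 233, 234, 220, 155, 235, 236, 235, 233, 153, 119, 120, 120, 119, 117, 119] [-10, -8, -14, -17, -13, -10, -10, -11, -15, -12, -11, -10, -10, -10, -12, -9, -10, -11, -10, -10, -9]
```

Two parallel white bands with a constant hairline gap: the pair is flat, with the inner leaf at about 159.5° and still swung out. I lower the fingers and push home.

```bash
python3 -m crank '[[[0,0,18,0,1],[0,0,18,0,1],[0,0,18,0,1],[0,0,18,0,1],[0,0,0,0,1],[0,-5,0,0,1],[0,-5,0,0,1],[0,-5,0,0,1]]]'; python3 -m crank '[[[-1,-5,0,0,1],[-1,-5,0,0,1],[-0.5,-5,0,0,1],[0,-5.5,0,0,1],[0,-5.5,0,0,1],[0.5,-5.5,0,0,1],[1,-5.5,0,0,1],[1,-5.5,0,0,1],[1.3,-5.5,0,0,1],[0,0,0,0,1]]]';python3 plan.py .095 130 120 110 100 94
```

```text
time: 12.68
position: [0.5861, -0.1124, 0.0355]
tool_rot: [-3.094, 0.544, -0.004]
ft_force: [0.5, 0.4, 1.0]
grip_width: 0.003
grip_force: 0.0
time: 13.52
position: [0.6024, -0.0662, 0.0337]
tool_rot: [-3.093, 0.541, 0.001]
ft_force: [-0.6, -1.1, -0.4]
grip_width: 0.002
grip_force: 0.6
130.0 [ 0.6005 -0.0695] tool mm [-0.7  3.8]
120.0 [ 0.6119 -0.0567] tool mm [  6.4 -15.9]
110.0 [ 0.6259 -0.0459] tool mm [  9.5 -14.9]
100.0 [ 0.6421 -0.0377] tool mm [ 12.5 -13.2]
94.0 [ 0.6527 -0.0343] tool mm [ 8.8 -6.8]
time 13.5167 pos [ 0.60243986 -0.06621868  0.03367147]
```

```bash
python3 -m crank '[[[1.9,-4,0,0,1],[1.9,-4,0,0,1],[1.9,-4,0,0,1],[3,-5,0,0,1],[3.2,-5,0,0,1],[3.3,-5,0,0,1],[4,-4.5,0,0,1],[4.2,-4.4,0,0,1],[4.3,-4.3,0,0,1],[0,0,0,0,1]]]';python3 plan.py .095 100 94 92
python3 - <<'E'
from h import *
snap('wrist','w9')
E
```

```text
time: 14.35
position: [0.6432, -0.0385, 0.0339]
tool_rot: [-3.093, 0.542, -0.001]
ft_force: [-1.5, -0.8, 0.5]
grip_width: 0.004
grip_force: 0.3
100.0 [ 0.6421 -0.0377] tool mm [-1.3 -0.3]
94.0 [ 0.6527 -0.0343] tool mm [ 8.8 -6.8]
92.0 [ 0.6563 -0.0334] tool mm [ 3.1 -2.1]
time 14.35 pos [ 0.64320528 -0.03847872  0.03389844]
```

```bash
python3 -m crank '[[[2,-1.5,0,0,1],[2,-1.5,0,0,1],[2,-1.5,0,0,1],[0,0,0,0,1]]]'; python3 -m crank '[[[1.4,-0.8,0,0,1],[0,0,0,0,1]]]'; python3 -m crank '[[[1.4,-0.7,0,0,1],[0,0,0,0,1]]]'
```

```text
time: 14.73
position: [0.6494, -0.0375, 0.0339]
tool_rot: [-3.094, 0.544, -0.0]
ft_force: [-1.7, 0.2, 0.2]
grip_width: 0.003
grip_force: 0.8
time: 14.9
position: [0.6508, -0.0373, 0.0339]
tool_rot: [-3.094, 0.544, 0.0]
ft_force: [-1.6, 0.0, -0.5]
grip_width: 0.003
grip_force: 0.9
time: 15.07
position: [0.6513, -0.0372, 0.0338]
tool_rot: [3.094, -0.544, -0.004]
ft_force: [-5.8, 0.3, 1.7]
grip_width: 0.004
grip_force: 2.5
```

Contact is building at the expected 94°. I press a little more.

```bash
python3 -m crank '[[[1.4,-0.5,0,0,1],[0,0,0,0,1]]]'; python3 -m crank '[[[1.4,-0.5,0,0,1],[0,0,0,0,1],[0,0,0,0,1]]]'
```

```text
time: 15.23
position: [0.6513, -0.0372, 0.0337]
tool_rot: [3.093, -0.543, -0.008]
ft_force: [-8.8, 0.2, 3.6]
grip_width: 0.009
grip_force: 4.5
time: 15.48
position: [0.6513, -0.0373, 0.0336]
tool_rot: [3.092, -0.543, -0.012]
ft_force: [-12.0, 0.2, 7.3]
grip_width: 0.007
grip_force: 6.4
```

It stopped hard at 12 N without moving. I back off, lift and check.

```bash
python3 -m crank '[[[-8,3,0,0,1],[-15,5,0,0,1],[-15,5,0,0,1],[0,0,-25,0,1],[0,0,-25,0,1],[0,0,-25,0,1],[0,0,-25,0,1],[0,0,-25,0,1],[0,0,0,0,1]]]'; python3 -m crank '[[[-10,30,0,0,1],[-10,30,0,0,1],[-10,30,0,0,1],[-10,30,0,0,1],[-10,30,0,0,1],[-10,30,0,0,1],[-10,30,0,0,1],[0,0,0,0,1],[0,0,0,0,1]]]'
python3 - <<'E'
from h import *
snap('top','t9');s=snap('scene','s9')
a=cv2.resize(cv2.imread('pics/t9.png')[160:245,290:390],(500,425),interpolation=2)
t=cv2.resize(cv2.imread('pics/t9.png')[110:340,90:500],(300,168));s=cv2.resize(cv2.imread('pics/s9.png')[200:350,280:500],(300,205))
c=np.zeros((425,800,3),np.uint8);c[:,:500]=a;c[:168,500:]=t;c[180:385,500:]=s;cv2.imwrite('pics/c9.png',c)
E
```

```text
time: 16.23
position: [0.6195, -0.0367, 0.1654]
tool_rot: [-3.093, 0.544, -0.019]
ft_force: [1.5, 0.3, -0.4]
grip_width: 0.004
grip_force: 0.0
time: 16.98
position: [0.477, -0.2128, 0.1591]
tool_rot: [3.091, -0.551, 0.003]
ft_force: [-0.5, 0.1, -0.1]
grip_width: 0.005
grip_force: 0.0
```

View pics/c9.png

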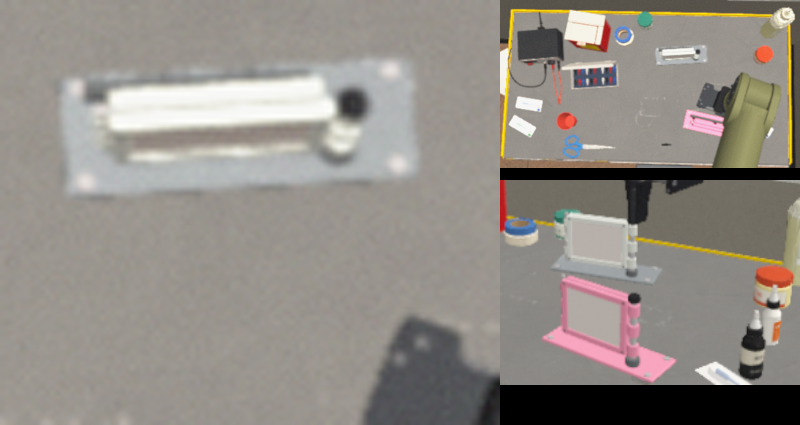

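The pair lies flat and parallel along the rail: leaf slope 0.054 against plate slope 0.051 in the top crop. The cup, bottles and jar are still standing, and the gripper is clear.

```bash
python3 -c "
from bench import job
print(job.close_job())"
```

```text
the job is handed in; nothing more can be done
None
```

The guard is packed away and the job handed in: the blue leaf was folded flat first, with the inner leaf at about 1.14 rad (an early push had nudged it in from 1.25), then the pair was swung home against its stop, and the cup, bottles and jar were left untouched.

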